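Angle the glued speaker carrier past the photo-eye post into the curing bay

ROBOT

A 6-joint arm with a two-finger parallel gripper is mounted at the origin on the work surface. World frame = base frame: x ahead of the robot, y to its left, z up, the work surface at z = 0. Lengths are in m, angles in rad, forces in N, time in s.
With the tool pointing down it reaches from about 0.35 to 0.85 m from the base axis. Payload 8.1 kg.
Tool frame: the origin (TCP) lies on the mounting face of the last link; the fingertips stand 186 mm ahead of it and the grasp point (between the pads) lies 167 mm ahead of it; z points along the fingers, y is the line along which they close (so a half turn about z gives the same grasp; the last joint's range is limited). The gripper opens to 93 mm and grips with 3 to 60 N. Pads are 15 mm wide; open, the fingers measure 128 mm over their backs; the gripper's body (75 mm by 188 mm) begins 65 mm behind the grasp point.
Start: joints at [1.21, 0.13, 1.488, -0, 1.523, -0.085], TCP at [0.163, 0.577, 0.405] pointing down, gripper open.
Joint ranges: [-2.96, 2.96], [-0.89, 2.26], [0.02, 2.5], [-1.34, 4.48], [0, 2.73], [-2.66, 2.66]. Speed limits (rad/s): [2.39, 2.39, 2.79, 3.14, 3.14, 3.14].

INTERFACE

Orientations are given as a rotation vector (axis times angle).
In Python, from plant import read_state, read_camera, camera_params, close_job gives the robot as it stands. The module is installed in compiled form; this text tells all that it offers.
- The arm moves only by the tool servo_tool, never from a script. Its argument "increments" is a list of rows, each an object with "slide": the shift along the tool's x, y, z in mm, a list of three; "dr": the turn, a rotation vector about the tool's x, y, z in rad, a list of three; "jaw": the closure, from 0 (fully open) to 1 (shut). In form: [{"slide": [x, y, z], "dr": [ax, ay, az], "jaw": jaw}, ...]. A call has 1 to 20 rows; each row is the pose to reach, as a shift and turn from the pose commanded when the call began, along the tool's axes at that moment; what a row does not reach only later rows make up. A row lasts 1/10 s, in which the tool goes at most 50 mm and 8.59 degrees, less where a joint would pass 70% of its speed; a pose out of reach is approached as far as the arm can. A call with a gripper value outside its range is refused whole. The fingers move at their own pace and stop on an object; "force" is the grip in N (left out, the last holds). Time passes only in rows, so rows that repeat a pose let the fingers close. It gives the time, the measured TCP pose, the force, the opening and the grip force at its end, in the units of the state.
- read_state(): the state, without advancing time (a new reading comes with each control period).
- read_camera(name): name is "scene" or "top" or "wrist"; returns (picture, depth): 420x560x3 uint8, red, green, blue; 420x560 float32, m along the optical axis (not along the pixel's ray), 0 where there is no reading.
- camera_params(name): a dict with "fx", "fy", "cx", "cy" (pixels), "k1" (the pictures are not rectified: a ray, as slopes to the right and down, at radius r is drawn at 1 + k1 r^2 times it, then the intrinsics apply), "rvec" (rotation vector, rad) and "tvec" (3), from world to camera coordinates, as OpenCV has them. Camera axes: x right, y down, z forward; pixel columns grow to the right and rows downward; lengths in m; the calibration is good to about 2 mm. A picture is of the moment at which its call begins: read the wrist's pose just before it. camera_params takes no time and is no camera call; for the wrist camera it gives the pose at the moment of the call.
- close_job(): hands the job in; it is judged then, once.
The state is a dict: "t": time; "q": joint angles; "dq": joint speeds; "joint_torque": joint torques, N m; "tool_pos": TCP position; "orientation": TCP orientation; "force": force on the tool from outside, world axes, zero at the start; "wrist_torque": the same for the moment, N m; "opening": finger opening in m; "gripper_force": force on a finger pad.
Only numpy, scipy, OpenCV 4.12 (cv2) and the standard library are available. Lean on these libraries where they do the work, as an engineer would, in place of code of your own. Each camera call takes 0.05 s, during which the arm holds its last target. There are 200 camera calls.

TASK

The glue on the long speaker carrier is still wet, so push it along flat on the bench with the fingertips or the outside of the fingers: never lift it, never take it between the fingers and never touch the speakers on top. Push one end and then the other to angle it behind the photo-eye post and into the curing bay, until its long side lies flush against the back fence between the two end stops. Leave everything else on the bench where it stands and finish with the hand clear.

Things in the scene. Friction and masses are not known exactly. Their poses are not given: they have to be found in the camera images.
- carrier: long brown phenolic carrier, 260 mm along its own y, 40 mm along its own x and 20 mm high (plus 3 mm lands on top), about 0.36 kg with its speakers, loose on the bench. Origin: centre of its underside; +y is its left end seen from the robot at yaw 0, +x its far long side. Plain flat upright sides and ends all round
- speakers: five round speakers, 32 mm across, in a row at 49 mm pitch on top of the carrier, glue still wet, not to be touched; fixed to the carrier, their tops up to 26 mm above the bench, 4 mm in from the carrier's long sides and 16 mm from its ends. Same origin and axes as the carrier
- carrier_left (a point): centre of the carrier's left end face (+y end), 10 mm above its underside
- carrier_right (a point): centre of the carrier's right end face (-y end), 10 mm above its underside
- bay: fixed curing bay without a floor: 30 mm high aluminium profile, a back fence along its y, inner face at x = 0, and 20 mm thick end stops with inner faces at y = -143 and +143 mm, reaching forward to x = -70 mm. The mouth faces the robot. A warm-air unit 78 mm high stands from x = +100 to +210 mm. Origin: middle of the fence's inner face, bench height; +x away from the robot, +y left
- post (a point): foot of the photo-eye post on its axis: fixed 30 x 30 mm upright, 75 mm high, at x = -85, y = +90 mm of the bay, so it fills x = -100 to -70 and y = +75 to +105 mm there and leaves a mouth of 218 mm, less than the carrier's length, and 70 mm between post and fence. On its robot side a bracket reaches 24 mm out (4 mm high); on its far side the photo-eye overhangs the bay above 40 mm
- pendant: bystander: grey teach pendant with keys and an orange handle, 200 x 98 x 34 mm, lying at the left; origin centre of its underside
- driver: bystander: black-handled screwdriver 170 mm long, lying to the left, nearer the robot than the post; origin at its underside
- solvent: bystander: white bottle with black cap, 52 mm across, 100 mm high, standing to the left of the bay; origin centre of its underside
- tips_cup: bystander: grey plastic cup, 60 mm across, 55 mm high, standing in front of the post to the left; origin centre of its underside
- spare_speaker: bystander: a single spare speaker, 32 mm across, 17 mm high, lying on the bench at the robot's side of the post; origin centre of its underside
- syringe_stand: bystander: glue syringe upright in a stand, foot 70 x 70 mm, 144 mm high, left of the bay; origin centre of its underside
- short_carrier: bystander: short empty phenolic carrier, 130 x 40 x 14 mm, lying to the right of the bay; origin centre of its underside

How it is judged:
By the outcome, as a careful person would: the job done as asked, in the order asked, and still so for the second after the job is handed in, with the robot touching nothing.
It also fails if it takes over 72 s, if anything falls off the work surface, if the arm or the gripper's body presses on something with over 40 N, if the wrist force passes 120 N, or if a joint passes its speed limit or range.

## Working session

There is one attempt and no reset: what is moved stays moved. The work goes in short steps, Python scripts to look and compute and a tool call to move; the robot and the scene stay as the last step left them, time stands still between calls to the robot, and variables do not carry over. Pictures are saved under pics/ and viewed, at most 10 in all, crops included, and the job is handed in when it is done.

Besides the shell and the picture viewer there is one more tool, called by a JSON object that holds its "op" and its "data", one argument or row to a line. servo_tool: Moves the arm, as the interface text tells. Its arguments: {"type":"object","properties":{"increments":{"type":"array"},"force":{"type":"number"}},"required":["increments"]}

```bash
mkdir -p pics
cat > h.py <<'E'
import numpy as np, cv2
from plant import *
from scipy.spatial.transform import Rotation as R
def grab(n):
    p=camera_params(n); im,d=read_camera(n); return p,im,d
def cloud(p,d):
    h,w=d.shape; u,v=np.meshgrid(np.arange(w),np.arange(h))
    K=np.array([[p['fx'],0,p['cx']],[0,p['fy'],p['cy']],[0,0,1.]])
    s=cv2.undistortPoints(np.stack([u,v],-1).reshape(-1,1,2).astype(float),K,np.array([p['k1'],0,0,0,0.])).reshape(h,w,2)
    c=np.dstack([s[...,0]*d,s[...,1]*d,d])
    Rm=R.from_rotvec(np.ravel(p['rvec'])).as_matrix()
    X=(c-np.ravel(p['tvec']))@Rm
    X[d==0]=np.nan
    return X
E
python3 - <<'E'
from h import *
print(read_state())
for n in ['top','scene']:
    p,im,d=grab(n); cv2.imwrite(f'pics/{n}0.png',im[...,::-1]); np.savez(f'{n}0.npz',X=cloud(p,d),im=im); print(n,p)
E
```

```text
{'t': 0.0, 'q': array([ 1.20958507e+00,  1.31144483e-01,  1.48929250e+00,  6.80344957e-06,
        1.52299488e+00, -8.53954932e-02]), 'dq': array([-0.00062314, -0.00057891,  0.00058707,  0.00032065,  0.0006502 ,
       -0.00039207]), 'joint_torque': array([ 7.81513045e-04, -5.59864211e+01, -4.91756308e+01,  7.67586543e-02,
        3.58091597e-02, -1.66697678e-04]), 'tool_pos': array([0.16329083, 0.57710952, 0.40368984]), 'orientation': array([-4.31821839e-01, -3.11135433e+00,  2.81455569e-03]), 'force': array([-0.26228606,  0.33117477,  0.28828242]), 'wrist_torque': array([-0.03016748,  0.02415278,  0.00684047]), 'gripper_force': 0.0, 'opening': 0.09297968173499369}
top {'fx': 429.2341504569221, 'fy': 429.2341504569221, 'cx': 279.96592596117466, 'cy': 212.8418702414395, 'k1': -0.05133446172862869, 'rvec': array([ 2.12104344, -2.13742565,  0.16664403]), 'tvec': array([0.03881375, 0.55597318, 1.0562074 ])}
scene {'fx': 523.1567931985179, 'fy': 523.1567931985179, 'cx': 280.13175982649807, 'cy': 209.78264565936507, 'k1': 0.0548199646390607, 'rvec': array([ 2.03706779,  1.49360568, -0.51668878]), 'tvec': array([-0.22112505, -0.36544236,  1.66588473])}
```

View pics/top0.png

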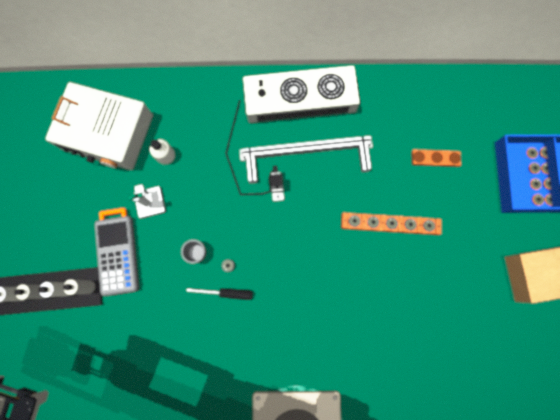

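View pics/scene0.png

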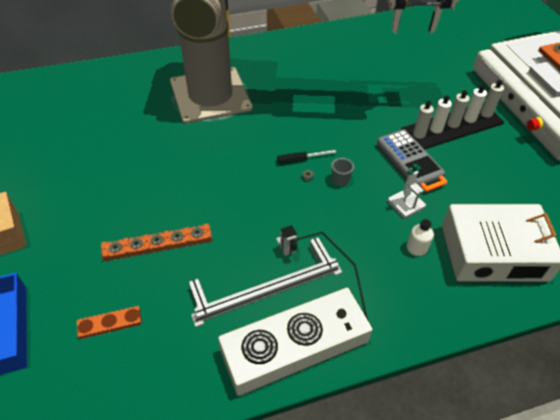

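The top view shows the carrier at about (392,224) px, the bay fence from (242,150) to (372,140), and the post at (277,185). The speakers, short carrier (437,157) and bystanders sit away from it. Next I'll measure poses.

Run:
```python
from h import *
a=np.load('top0.npz'); X=a['X']; im=a['im'].astype(int)
def box(name,r0,r1,c0,c1,zl,zh,col=None):
    m=np.zeros(X.shape[:2],bool); m[r0:r1,c0:c1]=1
    m&=(X[...,2]>zl)&(X[...,2]<zh)
    if col is not None: m&=col
    P=X[m]; r=cv2.minAreaRect(P[:,:2].astype(np.float32)); print(name,len(P),'z',np.percentile(P[:,2],[5,50,95]).round(4),'c',np.round(r[0],4),'sz',np.round(r[1],4),'ang',round(r[2],2)); print(cv2.boxPoints(r).round(4).tolist()); return P
box('carrier',205,245,335,450,.012,.04)
box('short',140,175,405,470,.008,.03)
box('bay',130,185,236,380,.022,.04)
box('post',160,205,262,292,.05,.1)
box('cup',230,275,175,210,.03,.1)
box('spare',255,275,215,240,.008,.05)
box('driver',280,305,180,260,.006,.06)
box('bench',300,340,350,450,-.1,.1)
box('unit',65,125,240,365,.05,.1)
```

```text
carrier 1534 z [0.0178 0.0227 0.0268] c [ 0.5319 -0.2555] sz [0.2598 0.041 ] ang 85.66
[[0.5016000270843506, -0.38350000977516174], [0.5425000190734863, -0.38659998774528503], [0.5622000098228455, -0.1274999976158142], [0.5213000178337097, -0.12439999729394913]]
short 713 z [0.0107 0.0145 0.0181] c [ 0.7101 -0.4008] sz [0.1509 0.0418] ang 87.7
[[0.6862000226974487, -0.47540000081062317], [0.7279999852180481, -0.4771000146865845], [0.7340999841690063, -0.3262999951839447], [0.692300021648407, -0.3246000111103058]]
bay 1384 z [0.0251 0.0299 0.0335] c [ 0.7002 -0.0419] sz [0.1081 0.344 ] ang 5.66
[[0.6294000148773193, 0.12389999628067017], [0.6632999777793884, -0.2184000015258789], [0.7709000110626221, -0.2076999992132187], [0.7369999885559082, 0.13459999859333038]]
post 220 z [0.0569 0.0718 0.0757] c [0.6504 0.048 ] sz [0.0545 0.0343] ang 5.62
[[0.6215999722480774, 0.06239999830722809], [0.625, 0.028300000354647636], [0.6791999936103821, 0.03359999880194664], [0.6758999824523926, 0.06769999861717224]]
cup 196 z [0.032  0.052  0.0574] c [0.4596 0.2552] sz [0.0577 0.0568] ang 44.46
[[0.4
[... 499 characters left out ...]
86.58
[[0.33570000529289246, 0.09610000252723694], [0.361299991607666, 0.09459999948740005], [0.37220001220703125, 0.27649998664855957], [0.3465000092983246, 0.27799999713897705]]
bench 3983 z [-0.0031  0.0004  0.0039] c [ 0.2822 -0.273 ] sz [0.2611 0.0994] ang 89.28
[[0.23080000281333923, -0.40290001034736633], [0.3303000032901764, -0.4041999876499176], [0.3334999978542328, -0.14309999346733093], [0.23409999907016754, -0.14180000126361847]]
unit 4590 z [0.0615 0.0681 0.0723] c [ 0.8844 -0.0236] sz [0.1148 0.2987] ang 5.79
[[0.8123000264167786, 0.11919999867677689], [0.8424000144004822, -0.17790000140666962], [0.95660001039505, -0.1664000004529953], [0.9265000224113464, 0.13079999387264252]]
```

```bash
cat >> h.py <<'E'
def carrier(X,im=None,roi=None):
    pass
E
python3 - <<'E'
from h import *
for n in ['top','scene']:
    a=np.load(n+'0.npz'); X=a['X']; P=X.reshape(-1,3)
    print(n)
    th=np.radians(5.7); o=np.array([.730,-.039])
    c,s=np.cos(th),np.sin(th)
    B=(P[:,:2]-o)@np.array([[c,-s],[s,c]]); z=P[:,2]
    # fence front edge by y slices
    for y0 in range(-130,140,30):
        m=(abs(B[:,1]-y0/1e3)<.015)&(z>.02)&(z<.045)&(B[:,0]>-.03)&(B[:,0]<.05)
        print(y0,m.sum(),np.percentile(B[m,0],[3,50,97]).round(4) if m.sum()>5 else '')
    for sg in (1,-1):
        m=(B[:,0]>-.07)&(B[:,0]<-.02)&(z>.022)&(z<.04)&(sg*B[:,1]>.125)&(sg*B[:,1]<.18)
        print('stop',sg,m.sum(),np.percentile(B[m,1],[3,50,97]).round(4),np.percentile(B[m,0],[2]))
    m=(z>.06)&(B[:,0]>-.15)&(B[:,0]<-.02)&(abs(B[:,1]-.09)<.05)
    print('post',m.sum(),np.percentile(B[m,0],[3,97]).round(4),np.percentile(B[m,1],[3,97]).round(4))
E
```

```text
top
-130 114 [-0.0246  0.0057  0.0185]
-100 83 [-0.0004  0.0084  0.0182]
-70 83 [0.0018 0.0099 0.0198]
-40 91 [0.0023 0.0106 0.0217]
-10 91 [0.0021 0.0109 0.0225]
20 91 [0.0025 0.0109 0.0219]
50 92 [0.0017 0.011  0.0224]
80 90 [0.0029 0.011  0.0219]
110 93 [0.0023 0.0114 0.0226]
stop 1 139 [0.1457 0.1555 0.1648] [-0.06699709]
stop -1 140 [-0.1602 -0.1501 -0.1406] [-0.06761941]
post 203 [-0.097  -0.0462] [0.0785 0.1073]
scene
-130 156 [-0.0229  0.0133  0.0233]
-100 139 [0.0035 0.015  0.024 ]
-70 131 [0.0029 0.0155 0.0231]
-40 126 [0.0037 0.0154 0.0235]
-10 125 [0.0035 0.0153 0.0237]
20 127 [0.0035 0.0163 0.0237]
50 121 [0.0041 0.0163 0.0238]
80 119 [0.0042 0.017  0.0245]
110 114 [0.0041 0.0159 0.0241]
stop 1 145 [0.1464 0.1544 0.1652] [-0.06485527]
stop -1 170 [-0.1604 -0.1512 -0.1417] [-0.06704866]
post 241 [-0.0948 -0.0429] [0.0788 0.1075]
```

{"op": "servo_tool", "data": {
  "increments": [
    {"slide":[-50,-30,0],"dr":[0,0,0],"jaw":0},
    {"slide":[-100,-70,0],"dr":[0,0,0],"jaw":0},
    {"slide":[-145,-120,0],"dr":[0,0,-0.05],"jaw":0},
    {"slide":[-180,-170,0],"dr":[0,0,-0.1],"jaw":0},
    {"slide":[-205,-215,0],"dr":[0,0,-0.15],"jaw":0},
    {"slide":[-225,-262,0],"dr":[0,0,-0.2],"jaw":0},
    {"slide":[-245,-310,0],"dr":[0,0,-0.2],"jaw":0},
    {"slide":[-265,-355,0],"dr":[0,0,-0.2],"jaw":0},
    {"slide":[-275,-400,0],"dr":[0,0,-0.2],"jaw":0},
    {"slide":[-285,-450,0],"dr":[0,0,-0.2],"jaw":0},
    {"slide":[-290,-500,0],"dr":[0,0,-0.2],"jaw":0},
    {"slide":[-290,-550,0],"dr":[0,0,-0.2],"jaw":0},
    {"slide":[-290,-590,0],"dr":[0,0,-0.2],"jaw":0},
    {"slide":[-290,-590,0],"dr":[0,0,-0.2],"jaw":0}
  ]
}}

```text
t: 1.5
tool_pos: [0.2806, -0.0712, 0.4046]
orientation: [0.12, 3.139, -0.001]
force: [0.2, 0.3, 0.3]
opening: 0.0931
gripper_force: 0.0
```

{"op": "servo_tool", "data": {
  "increments": [
    {"slide":[-35,-20,15],"dr":[0,0,0],"jaw":0},
    {"slide":[-70,-43,35],"dr":[0,0,0],"jaw":0},
    {"slide":[-105,-65,55],"dr":[0,0,0],"jaw":0},
    {"slide":[-140,-85,75],"dr":[0,0,0],"jaw":0},
    {"slide":[-170,-105,90],"dr":[0,0,0],"jaw":0},
    {"slide":[-197,-120,100],"dr":[0,0,0],"jaw":0},
    {"slide":[-197,-120,100],"dr":[0,0,0],"jaw":0},
    {"slide":[-197,-120,100],"dr":[0,0,0],"jaw":0}
  ]
}}

```text
t: 2.3
tool_pos: [0.4689, -0.2039, 0.3035]
orientation: [-0.119, -3.137, -0.002]
force: [-0.4, -0.2, 0.2]
opening: 0.093
gripper_force: 0.0
```

Run:
```python
from h import *
p,im,d=grab('wrist'); X=cloud(p,d); np.savez('w1.npz',X=X,im=im); cv2.imwrite('pics/w1.png',im[...,::-1])
print(read_state()['tool_pos'],p['tvec'],-R.from_rotvec(np.ravel(p['rvec'])).as_matrix().T@np.ravel(p['tvec']))
```

```text
[ 0.46868743 -0.20364806  0.30439429] [ 0.16708375 -0.46633083  0.15832087] [ 0.38906928 -0.19706125  0.28326469]
```

View pics/w1.png

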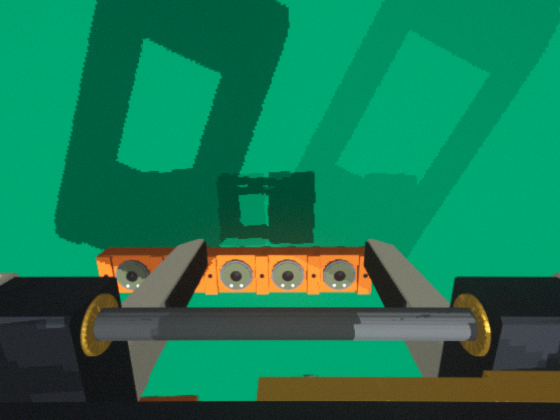

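The wrist view shows the carrier between px (98,250) and (372,292), partly behind the fingers, with the near side clear of them.

Run:
```python
from h import *
a=np.load('w1.npz'); X=a['X']; im=a['im'].astype(int)
m=np.zeros(X.shape[:2],bool); m[235:300,80:400]=1
m&=(X[...,2]>.016)&(X[...,2]<.03)&(X[...,0]<.6)&(X[...,0]>.47)
m&=(im[...,0]>im[...,1]+60)
P=X[m][:,:2]; ph=np.radians(-4.3); Q=(P-[.532,-.2555])@np.array([[np.cos(ph),-np.sin(ph)],[np.sin(ph),np.cos(ph)]])
print(len(P),np.percentile(Q[:,0],[1,50,99]),np.percentile(Q[:,1],[.5,99.5]))
for y in np.arange(-.12,.13,.03):
    k=abs(Q[:,1]-y)<.015
    if k.sum()>10: print(round(y,2),k.sum(),np.percentile(Q[k,0],[3,97]).round(4))
```

```text
4752 [-0.02072506 -0.00674098  0.01877086] [-0.12678026  0.12754858]
-0.12 484 [-0.0204  0.0166]
-0.09 272 [-0.0203 -0.0028]
-0.06 83 [-0.0207 -0.0106]
-0.03 628 [-0.0194  0.0182]
0.0 425 [-0.0206  0.0183]
0.03 950 [-0.0205  0.018 ]
0.06 677 [-0.0205  0.0184]
0.09 609 [-0.0205  0.0183]
0.12 624 [-0.0202  0.0184]
```

{"op": "servo_tool", "data": {
  "increments": [
    {"slide":[0,0,30],"dr":[0,0,0],"jaw":0},
    {"slide":[0,0,65],"dr":[0,0,0],"jaw":0},
    {"slide":[0,0,95],"dr":[0,0,0],"jaw":0},
    {"slide":[0,0,110],"dr":[0,0,0],"jaw":0},
    {"slide":[0,0,110],"dr":[0,0,0],"jaw":0},
    {"slide":[0,0,110],"dr":[0,0,0],"jaw":0}
  ]
}}

```text
t: 2.95
tool_pos: [0.4695, -0.204, 0.1963]
orientation: [0.119, 3.138, -0.001]
force: [0.4, -0.2, 0.2]
opening: 0.0926
gripper_force: 0.0
```

{"op": "servo_tool", "data": {
  "increments": [
    {"slide":[-12,0,3],"dr":[0,0,0],"jaw":0},
    {"slide":[-24,0,3],"dr":[0,0,0],"jaw":0},
    {"slide":[-31,0,3],"dr":[0,0,0],"jaw":0},
    {"slide":[-36,0,3],"dr":[0,0,0],"jaw":0},
    {"slide":[-40,0,3],"dr":[0,0,0],"jaw":0},
    {"slide":[-46,0,3],"dr":[0,0,0.007],"jaw":0},
    {"slide":[-53,0,3],"dr":[0,0,0.015],"jaw":0},
    {"slide":[-60,-1,3],"dr":[0,0,0.024],"jaw":0},
    {"slide":[-67,-1,3],"dr":[0,0,0.033],"jaw":0},
    {"slide":[-74,-1,3],"dr":[0,0,0.043],"jaw":0},
    {"slide":[-81,-2,3],"dr":[0,0,0.053],"jaw":0},
    {"slide":[-88,-2,3],"dr":[0,0,0.063],"jaw":0},
    {"slide":[-95,-2,3],"dr":[0,0,0.073],"jaw":0},
    {"slide":[-102,-3,3],"dr":[0,0,0.083],"jaw":0},
    {"slide":[-109,-3,3],"dr":[0,0,0.093],"jaw":0},
    {"slide":[-116,-4,3],"dr":[0,0,0.103],"jaw":0},
    {"slide":[-123,-4,3],"dr":[0,0,0.111],"jaw":0},
    {"slide":[-129,-5,3],"dr":[0,0,0.117],"jaw":0},
    {"slide":[-134,-5,3],"dr":[0,0,0.122],"jaw":0},
    {"slide":[-134,-5,3],"dr":[0,0,0.122],"jaw":0}
  ]
}}

```text
t: 4.95
tool_pos: [0.6031, -0.2192, 0.1919]
orientation: [0.31, 3.125, -0.0]
force: [-0.3, 0.3, -0.1]
opening: 0.093
gripper_force: 0.0
```

{"op": "servo_tool", "data": {
  "increments": [
    {"slide":[15,0,0],"dr":[0,0,0],"jaw":0},
    {"slide":[35,0,0],"dr":[0,0,0],"jaw":0},
    {"slide":[40,0,-35],"dr":[0,0,0],"jaw":0},
    {"slide":[40,0,-75],"dr":[0,0,0],"jaw":0},
    {"slide":[40,-20,-100],"dr":[0,0,0.14],"jaw":0.3},
    {"slide":[35,-45,-100],"dr":[0,0,0.28],"jaw":0.6},
    {"slide":[30,-70,-100],"dr":[0,0,0.42],"jaw":1},
    {"slide":[20,-95,-100],"dr":[0,0,0.56],"jaw":1},
    {"slide":[10,-120,-100],"dr":[0,0,0.7],"jaw":1},
    {"slide":[0,-145,-100],"dr":[0,0,0.84],"jaw":1},
    {"slide":[-10,-170,-100],"dr":[0,0,0.98],"jaw":1},
    {"slide":[-20,-190,-100],"dr":[0,0,1.12],"jaw":1},
    {"slide":[-28,-215,-100],"dr":[0,0,1.26],"jaw":1},
    {"slide":[-28,-215,-100],"dr":[0,0,1.4],"jaw":1},
    {"slide":[-28,-215,-100],"dr":[0,0,1.571],"jaw":1},
    {"slide":[-28,-215,-100],"dr":[0,0,1.571],"jaw":1},
    {"slide":[-28,-215,-100],"dr":[0,0,1.571],"jaw":1}
  ]
}}

```text
t: 6.65
tool_pos: [0.5876, -0.4353, 0.2919]
orientation: [2.426, 1.995, 0.0]
force: [-0.6, -0.6, 0.5]
opening: 0.0004
gripper_force: 0.0
```

```bash
cat >> h.py <<'E'
O=np.array([.7317,-.0363]); TB=np.radians(5.7)
def rot(a): return np.array([[np.cos(a),-np.sin(a)],[np.sin(a),np.cos(a)]])
from scipy.optimize import least_squares
def pose(n,g,save=None):
    """carrier pose from camera n near guess g=(x,y,yawdeg)"""
    p,im,d=grab(n); X=cloud(p,d)
    if save: cv2.imwrite('pics/'+save+'.png',im[...,::-1])
    i=im.astype(int); Q=(X[...,:2]-np.array(g[:2]))@rot(np.radians(g[2]))
    m=(X[...,2]>.014)&(X[...,2]<.03)&(abs(Q[...,0])<.04)&(abs(Q[...,1])<.155)&(i[...,0]>i[...,1]+50)
    P=X[m][:,:2]; Q=Q[m]
    # robust: fit rectangle by edges
    def edges(v):
        q=(P-v[:2])@rot(v[2]); 
        bins=[(q[:,1]>a-.02)&(q[:,1]<a+.02) for a in np.arange(-.1,.101,.04)]
        r=[]
        for b in bins:
            if b.sum()>15: r+=[np.percentile(q[b,0],98)-.0197,np.percentile(q[b,0],2)+.0197]
        r+=[np.percentile(q[:,1],99)-.129,np.percentile(q[:,1],1)+.129]
        return np.array(r)
    s=least_squares(edges,[g[0],g[1],np.radians(g[2])],loss='soft_l1',f_scale=.001,diff_step=1e-3,x_scale=[.01,.01,.05])
    v=s.x; b=rot(TB).T@(v[:2]-O)
    print(n,len(P),'world',v[:2].round(4),'yaw',np.degrees(v[2]).round(2),'bay',(b*1e3).round(1),'theta',np.degrees(TB-v[2]).round(2),'res',(s.fun*1e3).round(1))
    rr=cv2.minAreaRect(P.astype(np.float32)); print('  rect',np.round(rr[0],4),np.round(rr[1],4),round(rr[2],2))
    return v
E
python3 - <<'E'
from h import *
print(read_state()['tool_pos'],read_state()['opening'])
pose('top',(.621,-.269,-11.3),'t2'); pose('scene',(.621,-.269,-11.3))
E
```

```text
[ 0.58761162 -0.43532216  0.29187227] 0.0004263496790600321
top 882 world [ 0.6217 -0.2705] yaw -11.5 bay [-132.7 -222.1] theta 17.2 res [-2.1  1.  -1.7  1.1 -0.7  1.2 -0.2  1.  -1.1  1.  -1.   0.4 -1.8  1.5]
  rect [ 0.6223 -0.2704] [0.258  0.0404] 78.69
scene 1098 world [ 0.625  -0.2699] yaw -11.25 bay [-129.4 -221.9] theta 16.95 res [-0.2 -0.2  0.2 -0.3  0.2  0.6  0.5  0.2 -0.9 -0.5 -0.   0.4 -1.3  1.4]
  rect [ 0.6245 -0.2697] [0.2591 0.0451] 79.28
```

View pics/t2.png

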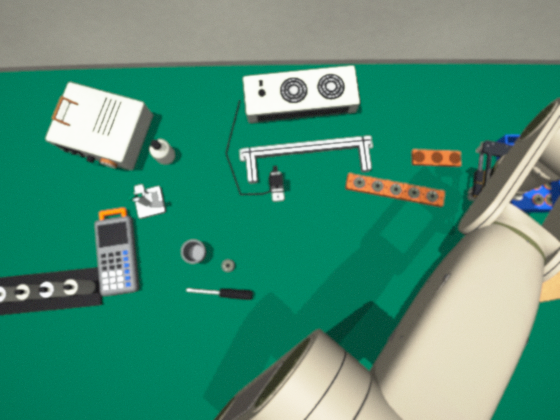

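{"op": "servo_tool", "data": {
  "increments": [
    {"slide":[0,0,35],"dr":[0,0,0],"jaw":1},
    {"slide":[0,0,70],"dr":[0,0,0],"jaw":1},
    {"slide":[0,1,95],"dr":[0,0,0.005],"jaw":1},
    {"slide":[8,1,99],"dr":[0,0,0.005],"jaw":1},
    {"slide":[18,1,99],"dr":[0,0,0.005],"jaw":1},
    {"slide":[26,1,99],"dr":[0,0,0.005],"jaw":1},
    {"slide":[31,1,99],"dr":[0,0,0.005],"jaw":1},
    {"slide":[36,1,99],"dr":[0,0,0.005],"jaw":1},
    {"slide":[43,1,99],"dr":[0,0,0.005],"jaw":1},
    {"slide":[50,1,99],"dr":[0,0,0.005],"jaw":1},
    {"slide":[57,1,99],"dr":[0,0,0.005],"jaw":1},
    {"slide":[64,1,99],"dr":[0,0,0.005],"jaw":1},
    {"slide":[71,1,99],"dr":[0,0,0.005],"jaw":1},
    {"slide":[78,1,99],"dr":[0,0,0.005],"jaw":1},
    {"slide":[85,1,99],"dr":[0,0,0.005],"jaw":1},
    {"slide":[92,1,99],"dr":[0,0,0.005],"jaw":1},
    {"slide":[99,1,99],"dr":[0,0,0.005],"jaw":1},
    {"slide":[106,1,99],"dr":[0,0,0.005],"jaw":1},
    {"slide":[111,1,99],"dr":[0,0,0.005],"jaw":1},
    {"slide":[111,1,99],"dr":[0,0,0.005],"jaw":1}
  ]
}}

```text
t: 8.75
tool_pos: [0.6105, -0.3255, 0.1923]
orientation: [-2.433, -1.985, -0.001]
force: [-0.8, 0.5, -0.0]
opening: 0.0009
gripper_force: 0.0
```

Run:
```python
from h import *
s=read_state(); print(s['tool_pos'],s['orientation'])
pose('top',(.637,-.191,-11.3)); pose('scene',(.637,-.191,-11.3))
```

```text
[ 0.61049583 -0.32547529  0.19230501] [-2.43324404e+00 -1.98504698e+00 -6.13633878e-04]
top 837 world [ 0.6375 -0.186 ] yaw -11.77 bay [-108.6 -139.6] theta 17.47 res [-0.9  1.3 -1.   1.3 -1.3  0.6 -0.4  0.7 -1.1  0.9 -0.8  0.6 -5.1  5.5]
  rect [ 0.6382 -0.1863] [0.2518 0.04  ] 78.64
scene 1036 world [ 0.6399 -0.1877] yaw -11.33 bay [-106.4 -141.6] theta 17.03 res [ 0.2 -0.2  0.5  0.1 -0.3 -0.4 -0.4  0.1 -0.5  0.5  0.6  0.  -2.1  4.1]
  rect [ 0.6392 -0.1877] [0.2573 0.045 ] 77.91
```

{"op": "servo_tool", "data": {
  "increments": [
    {"slide":[6,0,0],"dr":[0,0,0],"jaw":1},
    {"slide":[14,0,0],"dr":[0,0,0],"jaw":1},
    {"slide":[22,0,0],"dr":[0,0,0],"jaw":1},
    {"slide":[30,0,0],"dr":[0,0,0],"jaw":1},
    {"slide":[38,0,0],"dr":[0,0,0],"jaw":1},
    {"slide":[46,0,0],"dr":[0,0,0],"jaw":1},
    {"slide":[54,0,0],"dr":[0,0,0],"jaw":1},
    {"slide":[62,0,0],"dr":[0,0,0],"jaw":1},
    {"slide":[70,0,0],"dr":[0,0,0],"jaw":1},
    {"slide":[77,0,0],"dr":[0,0,0],"jaw":1},
    {"slide":[80,0,0],"dr":[0,0,0],"jaw":1},
    {"slide":[80,0,0],"dr":[0,0,0],"jaw":1}
  ]
}}

```text
t: 10.05
tool_pos: [0.6267, -0.2477, 0.1928]
orientation: [-2.434, -1.986, -0.001]
force: [-0.4, -0.5, 0.3]
opening: 0.0004
gripper_force: 0.0
```

Run:
```python
from h import *
s=read_state(); print(s['tool_pos'],s['orientation'])
pose('top',(.653,-.108,-11.3),'t3'); pose('scene',(.653,-.108,-11.3))
```

```text
[ 0.62668059 -0.24774738  0.19283768] [-2.43444573e+00 -1.98553145e+00 -5.17304768e-04]
top 796 world [ 0.6544 -0.1064] yaw -11.85 bay [-83.9 -62.1] theta 17.55 res [-1.4  0.6 -0.5  1.1 -0.9  1.5 -0.2  0.6 -0.5  0.4 -0.5  0.  -7.1 27.9]
  rect [ 0.6561 -0.1021] [0.2382 0.0409] 78.41
scene 987 world [ 0.6576 -0.1042] yaw -11.43 bay [-80.5 -60.2] theta 17.13 res [-0.9  0.3 -0.6  0.5  0.6  0.3 -0.1 -0.7  0.4  0.4  0.  -0.5 -8.3  3.4]
  rect [ 0.6571 -0.1065] [0.2506 0.0433] 78.52
```

View pics/t3.png

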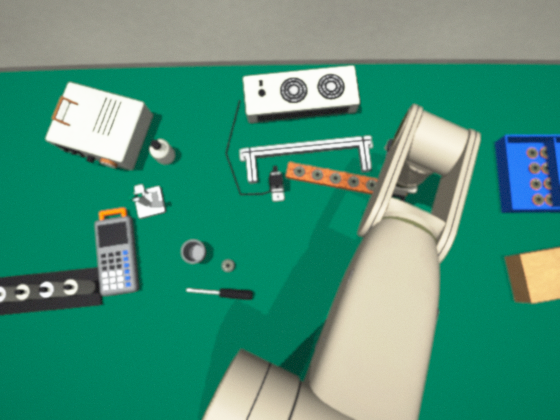

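{"op": "servo_tool", "data": {
  "increments": [
    {"slide":[5,0,0],"dr":[0,0,0],"jaw":1},
    {"slide":[11,0,0],"dr":[0,0,0],"jaw":1},
    {"slide":[18,0,0],"dr":[0,0,0],"jaw":1},
    {"slide":[25,0,0],"dr":[0,0,0],"jaw":1},
    {"slide":[32,0,0],"dr":[0,0,0],"jaw":1},
    {"slide":[39,0,0],"dr":[0,0,0],"jaw":1},
    {"slide":[46,0,0],"dr":[0,0,0],"jaw":1},
    {"slide":[53,0,0],"dr":[0,0,0],"jaw":1},
    {"slide":[60,0,0],"dr":[0,0,0],"jaw":1},
    {"slide":[66,0,0],"dr":[0,0,0],"jaw":1},
    {"slide":[69,0,0],"dr":[0,0,0],"jaw":1},
    {"slide":[69,0,0],"dr":[0,0,0],"jaw":1}
  ]
}}

```text
t: 11.35
tool_pos: [0.6405, -0.18, 0.1926]
orientation: [-2.434, -1.985, -0.001]
force: [-0.3, 0.5, 0.3]
opening: 0.0004
gripper_force: 0.0
```

Run:
```python
from h import *
s=read_state(); print(s['tool_pos'],s['orientation'],s['force'])
pose('top',(.668,-.045,-11.5)); pose('scene',(.668,-.045,-11.5),'s3')
```

```text
[ 0.64048807 -0.17999926  0.19259525] [-2.43407405e+00 -1.98516160e+00 -6.47465043e-04] [-0.28937755  0.50383285  0.28335094]
top 742 world [ 0.6677 -0.0426] yaw -11.72 bay [-64.3   0.1] theta 17.42 res [-1.4  0.4  0.1  0.8 -0.8  0.7 -1.   0.5 -0.6  0.7 -0.7  0.7 -4.3 41. ]
  rect [ 0.6713 -0.0261] [0.2199 0.0405] 78.71
scene 906 world [ 0.6699 -0.0429] yaw -11.68 bay [-62.2  -0.4] theta 17.38 res [ 0.1 -0.7  0.   0.9 -0.2  0.7 -0.  -0.7  0.1 -1.2  0.1  0.8 -2.2 19.8]
  rect [ 0.6702 -0.0352] [0.2421 0.0445] 78.65
```

View pics/s3.png

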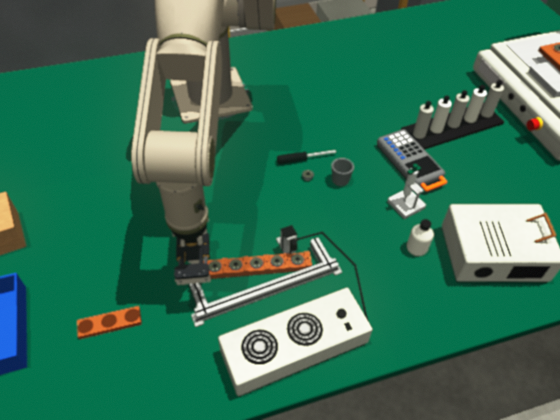

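{"op": "servo_tool", "data": {
  "increments": [
    {"slide":[3,0,0],"dr":[0,0,0],"jaw":1},
    {"slide":[6,0,0],"dr":[0,0,0],"jaw":1},
    {"slide":[6,0,0],"dr":[0,0,0],"jaw":1},
    {"slide":[-5,0,0],"dr":[0,0,0],"jaw":1},
    {"slide":[-30,0,0],"dr":[0,0,0],"jaw":1},
    {"slide":[-35,0,-30],"dr":[0,0,0],"jaw":1},
    {"slide":[-35,0,-70],"dr":[0,0,0],"jaw":1},
    {"slide":[-25,-15,-90],"dr":[0,0,-0.14],"jaw":1},
    {"slide":[-5,-30,-90],"dr":[0,0,-0.28],"jaw":0.7},
    {"slide":[15,-45,-90],"dr":[0,0,-0.42],"jaw":0.4},
    {"slide":[35,-60,-90],"dr":[0,0,-0.56],"jaw":0},
    {"slide":[55,-60,-90],"dr":[0,0,-0.7],"jaw":0},
    {"slide":[75,-60,-90],"dr":[0,0,-0.84],"jaw":0},
    {"slide":[96,-60,-90],"dr":[0,0,-0.98],"jaw":0},
    {"slide":[96,-60,-90],"dr":[0,0,-1.12],"jaw":0},
    {"slide":[96,-60,-90],"dr":[0,0,-1.26],"jaw":0},
    {"slide":[96,-60,-90],"dr":[0,0,-1.4],"jaw":0},
    {"slide":[96,-60,-90],"dr":[0,0,-1.571],"jaw":0},
    {"slide":[96,-60,-90],"dr":[0,0,-1.571],"jaw":0},
    {"slide":[96,-60,-90],"dr":[0,0,-1.571],"jaw":0}
  ]
}}

```text
t: 13.45
tool_pos: [0.601, -0.0751, 0.2829]
orientation: [0.324, 3.125, 0.0]
force: [-0.6, -0.4, 0.6]
opening: 0.0907
gripper_force: 0.0
```

Run:
```python
from h import *
s=read_state(); print(s['tool_pos'],s['orientation'],s['opening'])
pose('top',(.670,-.037,-11.5)); pose('scene',(.670,-.037,-11.5)); pose('wrist',(.670,-.037,-11.5))
```

```text
[ 0.60098006 -0.07513554  0.28288959] [3.23534274e-01 3.12464150e+00 2.55661329e-05] 0.09066557169217208
top 248 world [ 0.6703 -0.0367] yaw -11.27 bay [-61.1   5.7] theta 16.97 res [ -1.    1.2  -0.3   0.3  -3.4 109.1]
  rect [0.6802 0.0147] [0.147  0.0399] 78.45
scene 938 world [ 0.6719 -0.0371] yaw -11.58 bay [-59.6   5.1] theta 17.28 res [-0.5  0.5 -0.5  0.2 -0.7  4.2 -0.5  0.8 -0.7  0.3 -0.  -0.  -2.3  2.6]
  rect [ 0.671  -0.0369] [0.2575 0.0436] 78.63
wrist 4822 world [ 0.6684 -0.0388] yaw -11.7 bay [-63.2   3.8] theta 17.4 res [ -0.2   0.3  -0.2   0.1  -0.2   0.1  -0.    0.1 -17.3  -0.1  -0.    7.3
 -37.4   5.5]
  rect [ 0.6691 -0.037 ] [0.2572 0.041 ] 78.29
```

{"op": "servo_tool", "data": {
  "increments": [
    {"slide":[0,0,30],"dr":[0,0,0],"jaw":0},
    {"slide":[0,0,65],"dr":[0,0,0],"jaw":0},
    {"slide":[-5,0,88],"dr":[0,0,0],"jaw":0},
    {"slide":[-16,0,90],"dr":[0,0,0],"jaw":0},
    {"slide":[-25,0,90],"dr":[0,0,0],"jaw":0},
    {"slide":[-31,0,90],"dr":[0,0,0],"jaw":0},
    {"slide":[-34,0,90],"dr":[0,0,-0.01],"jaw":0},
    {"slide":[-39,-1,90],"dr":[0,0,-0.035],"jaw":0},
    {"slide":[-44,-1,90],"dr":[0,0,-0.06],"jaw":0},
    {"slide":[-49,-2,90],"dr":[0,0,-0.085],"jaw":0},
    {"slide":[-54,-2,90],"dr":[0,0,-0.11],"jaw":0},
    {"slide":[-59,-2,90],"dr":[0,0,-0.138],"jaw":0},
    {"slide":[-64,-2,90],"dr":[0,0,-0.164],"jaw":0},
    {"slide":[-69,-2,90],"dr":[0,0,-0.19],"jaw":0},
    {"slide":[-74,-1,90],"dr":[0,0,-0.215],"jaw":0},
    {"slide":[-79,-1,90],"dr":[0,0,-0.242],"jaw":0},
    {"slide":[-83,0,90],"dr":[0,0,-0.265],"jaw":0},
    {"slide":[-85,0,90],"dr":[0,0,-0.28],"jaw":0},
    {"slide":[-85,0,90],"dr":[0,0,-0.28],"jaw":0}
  ]
}}

```text
t: 15.5
tool_pos: [0.6847, -0.0917, 0.1927]
orientation: [-0.122, 3.138, -0.0]
force: [0.0, 0.5, 0.0]
opening: 0.0929
gripper_force: 0.0
```

Run:
```python
from h import *
s=read_state(); print(s['tool_pos'],s['orientation'],s['opening'],s['force'])
g=(.7065,-.040,4.5)
pose('top',g); pose('scene',g,'s4'); pose('wrist',g)
```

```text
[ 0.68466804 -0.09173678  0.19270331] [-1.22336460e-01  3.13835894e+00 -2.84023438e-05] 0.0928747260913241 [0.04244931 0.53623714 0.0390681 ]
top 349 world [ 0.708  -0.0375] yaw 4.25 bay [-23.7   1.1] theta 1.45 res [-1.5 10.5 -0.5  0.4 -0.3  0.2 -3.7 95.5]
  rect [0.7052 0.0081] [0.0405 0.1608] 4.43
scene 568 world [ 0.7092 -0.0379] yaw 5.09 bay [-22.6   0.7] theta 0.61 res [-2.  21.5 -1.2  6.7 -2.2  0.5 -2.1  3.  -1.4  2.4 -2.4  1.9 -2.7  2.9]
  rect [ 0.7098 -0.0397] [0.0403 0.2579] 4.67Traceback (most recent call last):
  File "<stdin>", line 4, in <module>
  File "h.py", line 36, in pose
    s=least_squares(edges,[g[0],g[1],np.radians(g[2])],loss='soft_l1',f_scale=.001,diff_step=1e-3,x_scale=[.01,.01,.05])
    return func(*args, **kwargs)
    result = trf(vector_fun.fun, vector_fun.jac, x0, f0, J0, lb, ub, ftol, xtol,
                 gtol, max_nfev, x_scale, loss_function, tr_solver,
                 tr_options.copy(), verbose, callback=callback_wrapped)
    return trf_no_bounds(
        fun, jac, x0, f0, J0, ftol, xtol, gtol, max_nfev, x_scale,
        loss_function, tr_solver, tr_options, verbose, callback=callback)
    cost_new = loss_function(f_new, cost_only=True)
    loss(z, rho, cost_only=cost_only)
    ~~~~^^^^^^^^^^^^^^^^^^^^^^^^^^^^^
    rho[0] = 2 * (t**0.5 - 1)
    ~~~^^^
ValueError: could not broadcast input array from shape (2,) into shape (12,)
```

View pics/s4.png

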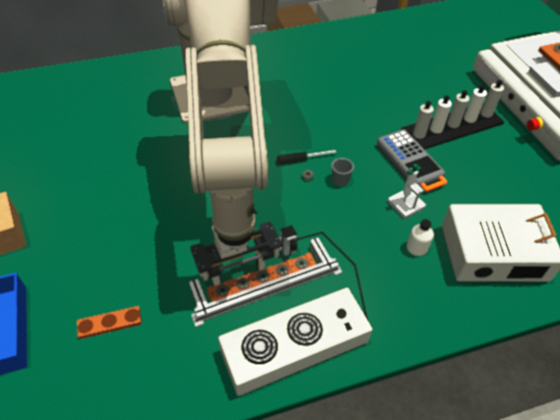

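{"op": "servo_tool", "data": {
  "increments": [
    {"slide":[-1,0,0],"dr":[0,0,-0.007],"jaw":0},
    {"slide":[-1.5,0,0],"dr":[0,0,-0.015],"jaw":0},
    {"slide":[-2,0,0],"dr":[0,0,-0.022],"jaw":0},
    {"slide":[-2.5,0,0],"dr":[0,0,-0.022],"jaw":0},
    {"slide":[-2.5,0,0],"dr":[0,0,-0.022],"jaw":0}
  ]
}}

```text
t: 16.15
tool_pos: [0.6868, -0.0916, 0.1927]
orientation: [-0.156, 3.138, -0.0]
force: [-1.0, 0.5, 0.1]
opening: 0.0934
gripper_force: 0.5
```

{"op": "servo_tool", "data": {
  "increments": [
    {"slide":[-0.5,0,0],"dr":[0,0,0],"jaw":0},
    {"slide":[-1,0,0],"dr":[0,0,0],"jaw":0},
    {"slide":[-1,0,0],"dr":[0,0,0],"jaw":0}
  ]
}}

```text
t: 16.45
tool_pos: [0.6876, -0.0915, 0.1927]
orientation: [0.156, -3.137, 0.0]
force: [-2.4, -0.7, 1.2]
opening: 0.0929
gripper_force: 1.4
```

{"op": "servo_tool", "data": {
  "increments": [
    {"slide":[-0.5,0,0],"dr":[0,0,0],"jaw":0},
    {"slide":[-1,0,0],"dr":[0,0,0],"jaw":0},
    {"slide":[-1,0,0],"dr":[0,0,0],"jaw":0}
  ]
}}

```text
t: 16.75
tool_pos: [0.6884, -0.0914, 0.1927]
orientation: [0.156, -3.136, -0.0]
force: [-5.6, 0.1, 3.7]
opening: 0.0933
gripper_force: 2.9
```

Run:
```python
from h import *
s=read_state(); print(s['tool_pos'],s['orientation'],s['force'],s['wrist_torque'])
```

```text
[ 0.68838334 -0.0913874   0.19268951] [ 1.55570828e-01 -3.13633839e+00 -1.87867418e-04] [-5.57252557  0.07946634  3.65405023] [-0.13744374  0.93599997 -0.04704642]
```

{"op": "servo_tool", "data": {
  "increments": [
    {"slide":[-0.5,0,0],"dr":[0,0,0],"jaw":0},
    {"slide":[-1,0,0],"dr":[0,0,0],"jaw":0},
    {"slide":[-1,0,0],"dr":[0,0,0],"jaw":0}
  ]
}}

```text
t: 17.05
tool_pos: [0.6889, -0.0914, 0.1927]
orientation: [0.155, -3.135, -0.0]
force: [-11.0, -0.2, 7.3]
opening: 0.0931
gripper_force: 5.2
```

Run:
```python
from h import *
p,im,d=grab('scene'); X=cloud(p,d)
crop=cv2.resize(im[225:325,180:350],None,fx=4.7,fy=4.7,interpolation=cv2.INTER_CUBIC); cv2.imwrite('pics/s5.png',crop[...,::-1])
```

```text
(no output)
```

View pics/s5.png

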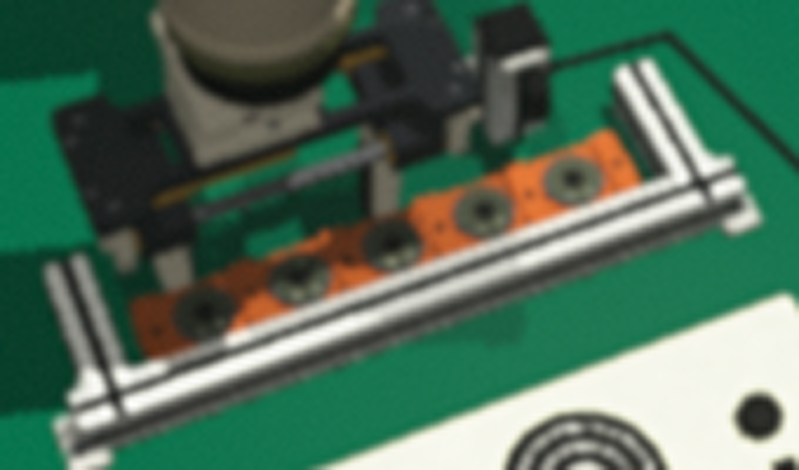

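The crop shows the carrier along the fence, right end near (150,330) and left end near (625,165), inside both stops; force has risen to 11 N against the fence. I'll back off and check.

{"op": "servo_tool", "data": {
  "increments": [
    {"slide":[3,0,0],"dr":[0,0,0],"jaw":0},
    {"slide":[10,0,0],"dr":[0,0,0],"jaw":0},
    {"slide":[30,0,0],"dr":[0,0,0],"jaw":0},
    {"slide":[50,0,0],"dr":[0,0,0],"jaw":0},
    {"slide":[60,0,-30],"dr":[0,0,0],"jaw":0},
    {"slide":[60,0,-70],"dr":[0,0,0],"jaw":0},
    {"slide":[70,-30,-110],"dr":[0,0,0],"jaw":0},
    {"slide":[90,-70,-140],"dr":[0,0,0],"jaw":0},
    {"slide":[110,-110,-160],"dr":[0,0,0],"jaw":0},
    {"slide":[125,-150,-160],"dr":[0,0,0],"jaw":0},
    {"slide":[140,-190,-160],"dr":[0,0,0],"jaw":0},
    {"slide":[150,-220,-160],"dr":[0,0,0],"jaw":0},
    {"slide":[150,-220,-160],"dr":[0,0,0],"jaw":0},
    {"slide":[150,-220,-160],"dr":[0,0,0],"jaw":0}
  ]
}}

```text
t: 18.5
tool_pos: [0.5619, -0.3255, 0.3526]
orientation: [-0.153, 3.137, 0.001]
force: [-0.1, -0.0, -0.2]
opening: 0.093
gripper_force: 0.0
```

Run:
```python
from h import *
s=read_state(); print(s['tool_pos'],s['force'])
g=(.7115,-.036,5.7)
for n in ['top','scene']:
    p,im,d=grab(n); X=cloud(p,d); i=im.astype(int)
    B=(X[...,:2]-O)@rot(TB); z=X[...,2]
    col=(i[...,0]>i[...,1]+50)&(z>.012)&(z<.035)&(B[...,0]>-.07)&(B[...,0]<.02)&(abs(B[...,1])<.15)
    f=(i.min(-1)>90)&(z>.02)&(z<.045)&(B[...,0]>-.01)&(B[...,0]<.03)
    print(n,col.sum(),'y ends',np.percentile(B[col][:,1],[.5,99.5]).round(4))
    for y in np.arange(-.12,.121,.03):
        k=col&(abs(B[...,1]-y)<.012); kf=f&(abs(B[...,1]-y)<.012)
        if k.sum()>10: print(round(y,2),k.sum(),(np.percentile(B[k][:,0],[2,98])*1e3).round(1),'fence',(np.percentile(B[kf][:,0],[3,97])*1e3).round(1) if kf.sum()>5 else '')
    if n=='top':
        crop=cv2.resize(im[120:220,225:395],None,fx=4.7,fy=4.7,interpolation=cv2.INTER_CUBIC); cv2.imwrite('pics/t6.png',crop[...,::-1])
```

```text
[ 0.56185038 -0.32553125  0.35259876] [-0.07521644 -0.0334958  -0.21271671]
top 933 y ends [-0.1297  0.127 ]
-0.12 106 [-39.9  -2.6] fence [-3.3 16.6]
-0.09 76 [-40.1  -1.8] fence [-8.2 16.5]
-0.06 74 [-40.   -1.7] fence [-8.5 19.4]
-0.03 119 [-40.1  -2.7] fence [-4.1 19.2]
0.0 47 [-40.6  -1.2] fence [-7.6 19.9]
0.03 102 [-40.   -1.4] fence [-6.4 19.7]
0.06 93 [-39.9  -1.1] fence [-8.7 20.2]
0.09 48 [-40.3  -0.6] fence [-8.9 20.4]
0.12 105 [-40.1  -1. ] fence [-1.2 20.9]
scene 781 y ends [-0.1304  0.1279]
-0.12 118 [-37.4  -5.1] fence [-5.1 21.6]
-0.09 51 [-38.8  -6.1] fence [-6.9 21.8]
-0.06 55 [-38.5  -6.8] fence [-6.5 21.6]
-0.03 108 [-39.1  -3.9] fence [-3.8 21.1]
0.0 16 [-38.9  -6.1] fence [-6.9 21.3]
0.03 106 [-39.2  -3.8] fence [-4.5 21.8]
0.06 69 [-39.7  -4. ] fence [-5.4 21.8]
0.09 40 [-37.3  -4.4] fence [-8.  21.5]
0.12 100 [-39.  -4.] fence [-4.1 21.8]
```

View pics/t6.png

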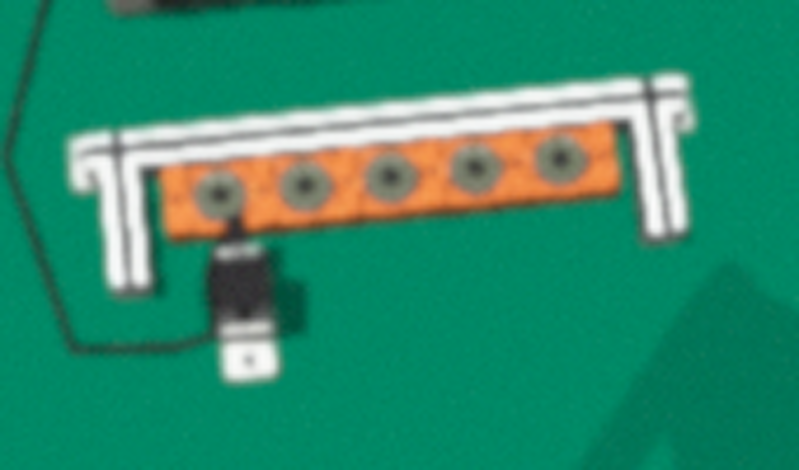

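The top crop shows the carrier flush along the fence from (160,200) to (620,160), centred between the stops, with its near side at x = -40 mm along the whole length and the hand clear.

```bash
python3 -c "
from plant import *
print(close_job())"
```

```text
the job is handed in; nothing more can be done
None
```

I pushed the carrier flat behind the post and into the curing bay. Its long side lies flush against the back fence between the end stops, within camera accuracy of about 2 mm. The hand is clear, and I handed the job in at about 18.6 s.

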